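# Third hand at the riveting jig

## Robot

A 7-joint arm with a two-finger parallel gripper is mounted at the origin on the work surface. World frame = base frame: x ahead of the robot, y to its left, z up, the work surface at z = 0. Lengths are in mm, angles in rad, forces in N, time in s.
With the tool pointing down it reaches from about 425 to 925 mm from the base axis. Payload 6.8 kg.
Tool frame: the origin (TCP) lies on the front face of the gripper's body, between the roots of the fingers; the fingertips stand 80 mm ahead of it and the grasp point (between the pads) lies 61 mm ahead of it; z points along the fingers, y is the line along which they close (so a half turn about z gives the same grasp; the last joint's range is limited). The gripper opens to 88 mm and grips with 3 to 60 N. Pads are 20 mm wide; open, the fingers measure 115 mm over their backs; the gripper's body (75 mm by 178 mm) begins 61 mm behind the grasp point.
Start: joints at [-1.39, 0.477, 0.022, 1.555, -0.011, 1.109, -0.083], TCP at [192.238, 647.062, 302.664] pointing down, gripper open.
Joint ranges: [-2.96, 2.96], [-0.34, 2.1], [-1.41, 1.46], [0.24, 2.44], [-1.37, 4.51], [0.17, 1.92], [-2.96, 2.96]. Speed limits (rad/s): [2.39, 2.39, 3.14, 3.14, 3.14, 3.14, 3.14].

## Interface

Orientations are given as a unit quaternion [x, y, z, w].
In Python, from bench import monitor, optics, job gives the robot as it stands.
- The arm moves only by the shell command python3 -m creep 'ROWS' [FORCE]. ROWS is JSON, a list of rows, each a list of 3 entries, a list of its own where there are three numbers: the opening in per cent of the stroke, from 0 (shut) to 100 (fully open), then the shift along the tool's x, y, z normalised to -1 to 1, where 1 is 30 mm, then the turn about the tool's z normalised to -1 to 1, where 1 is pi/2 rad. A call has 1 to 8 rows; each row shifts and turns the commanded pose from where the row before left it, along the tool's axes as they then stand; what a row does not reach is not made up. A row lasts 1/8 s, in which the tool goes at most 62.5 mm and 10.7 degrees, less where a joint would pass 70% of its speed; a pose out of reach is approached as far as the arm can. A call with a number of a shift or a turn outside -1 to 1 is refused whole. A call with a gripper value outside its range is refused whole. The fingers move at their own pace and stop on an object; FORCE is the grip in N (left out, the last holds). Time passes only in rows, so rows that do not move let the fingers close. It gives the time, the measured TCP pose, the force, the opening and the grip force at its end, in the units of the state.
- monitor.get_obs(): the state, without advancing time (a new reading comes with each control period).
- optics.grab_frame(name): name is "scene" or "top" or "wrist"; returns (picture, depth): 384x512x3 uint8, red, green, blue; 384x512 float32, mm along the optical axis (not along the pixel's ray), 0 where there is no reading.
- optics.camera_info(name): a dict with "fov_y" (degrees; the focal length in pixels is half the picture's height over the tangent of half this angle, whatever the lens; pixels are square), "cx", "cy" (the principal point, pixels), "extrinsics" (4x4, takes a point from world to camera coordinates); the wrist camera has in their place "T_tool_cam" (4x4, takes a point from camera to tool coordinates, whose origin is the TCP and whose axes are the flange's). Camera axes: x right, y down, z forward; pixel columns grow to the right and rows downward; lengths in mm; the calibration is good to about 2 mm. The wrist camera is an equidistant fisheye: a pixel r from the principal point sees the ray r / f radians off the axis. A picture is of the moment at which its call begins: read the wrist's pose just before it. camera_info takes no time and is no camera call.
- job.hand_in(): hands the job in; it is judged then, once.
The state is a dict: "clock": time; "joint_pos": joint angles; "joint_velocities": joint speeds; "joint_torque": joint torques, N m; "position": TCP position; "orientation": TCP orientation; "contact_force": force on the tool from outside, world axes, zero at the start; "wrist_torque": the same for the moment, N m; "gripper_width": finger opening in mm; "finger_force": force on a finger pad.
Only numpy, scipy, OpenCV 4.12 (cv2) and the standard library are available. Lean on these libraries where they do the work, as an engineer would, in place of code of your own. Each camera call takes 0.05 s, during which the arm holds its last target. There are 200 camera calls.

## Task

Pick up the red angle bracket and set it flat on the bed of the riveting jig, between the two blue guide blocks, upright flange towards the dark sprung fence but not pushing it yet; then slide it forward so that its flange presses flush against the fence with a steady 12 N or so, which brings the fence's orange pointers to the middle of the green zones beside it. Push only through the bracket, never drive the fence back to its end stop, and leave the other things on the bench where they are. Finish while still holding the bracket pressed there, so that the mechanic can rivet it: do not let go.

Things in the scene. Friction and masses are not known exactly. Their poses are not given: they have to be found in the camera images.
- bracket: Red steel angle bracket (sizes in mm), loose left or right of the jig. Base 70 (x) by 80 (y), 6 thick; upright flange 80 wide, 6 thick, 50 tall along its +x edge; upright gusset rib 10 thick (y), 50 tall, in the middle, x = -26 to +29: grip it from above, fingers closing along y, 32 above the underside. Origin: centre of the underside; x points out through the flange's outer face (x = +35), z up.
- bracket_face (a point): Centre of the flange's flat outer face, the face that must meet the fence: 35 mm ahead (x) of the bracket's origin and 28 mm above its underside. Axes as the bracket's.
- jig: Riveting jig (mm), fixed: aluminium bed 280 (x) by 300 (y), 20 thick, grey spring housing 45 above the bed along its +x edge. Origin: centre of the bed's underside, on the bench; x points squarely at the fence (pushing direction, away from the robot, up to 0.25 rad askew), z up; bed top at z = 20. White travel scales (green zone, then red) at both ends of the fence.
- fence: Dark steel bar (mm), 240 long (y), 12 thick, top 55 above the bed, sliding along the jig's +x on springs; axes as the jig's. Origin: middle of the front face that is pressed, at bed-top height. At rest at x = 50 in the jig's frame. Spring 0.6 N per mm from rest, no friction: 12 N at 20 mm travel; green zone 13.3 to 26.7 mm (8 to 16 N); end stop at 40 mm.
- guides: Two blue blocks (mm) fixed on the bed, their place along the fence varies. Each 90 long (x), 20 wide, 18 tall; 94 between their inner faces, for the 80 wide bracket. Origin: midway between them, on the bed top, 65 short of the resting fence face; axes as the jig's. With the bracket's origin 5 to 10 ahead of this origin, its flange is 20 to 25 short of the fence.
- jar: Bystander, leave alone: small jar with a yellow cap, 64 across, 75 tall (mm). Origin: centre of its underside; z up.
- spray: Bystander, leave alone: aerosol can, 66 across, 190 tall (mm). Origin: centre of its underside; z up.
- mug: Bystander, leave alone: white mug, 80 across, 90 tall (mm). Origin: centre of its underside; z up.
- wrench: Bystander, leave alone: steel wrench lying flat, 190 long (mm). Origin near its middle.
- driver: Bystander, leave alone: screwdriver with an orange handle lying flat, 200 long (mm). Origin near its middle.
- grease: Bystander, leave alone: squat grease can with a green label, 80 across, 60 tall (mm). Origin: centre of its underside; z up.
Not all that is in view belongs to the job. Of the things shaped like the bracket, the red one is meant.

How it is judged:
By the outcome, as a careful person would: the job done as asked, in the order asked, and still so for the second after the job is handed in, while the arm keeps its last pose, push and grip.
It also fails if it takes over 51 s, if anything falls off the work surface, if the arm or the gripper's body presses on something with over 40 N, if the wrist force passes 120 N, or if a joint passes its speed limit or range.

## Working session

There is one attempt and no reset: what is moved stays moved. The work goes in short steps, Python scripts to look and compute and a shell command to move; the robot and the scene stay as the last step left them, time stands still between calls to the robot, and variables do not carry over. Pictures are saved under pics/ and viewed, at most 10 in all, crops included, and the job is handed in when it is done.

```bash
mkdir -p pics; ls; python3 - <<'E'
from bench import monitor, optics, job
import cv2,numpy as np
o=monitor.get_obs();print({k:np.round(v,3).tolist() for k,v in o.items()})
ims=[]
for n in ["scene","top"]:
    p,d=optics.grab_frame(n);cv2.imwrite(f"pics/{n}.png",p[:,:,::-1]);np.savez(f"{n}.npz",p=p,d=d)
    i=optics.camera_info(n);print(n,i);ims.append(p)
print(optics.camera_info("wrist"))
E
```

```text
pics
{'clock': 0.0, 'joint_pos': [-1.39, 0.478, 0.022, 1.556, -0.012, 1.109, -0.083], 'joint_velocities': [-0.0, 0.002, 0.001, 0.0, -0.001, 0.002, -0.001], 'joint_torque': [-0.0, -58.285, 1.535, -27.261, -0.054, 0.017, 0.0], 'position': [192.123, 646.618, 301.721], 'orientation': [0.144, 0.99, -0.001, -0.0], 'contact_force': [1.015, 0.2, -0.392], 'wrist_torque': [-0.017, -0.018, -0.026], 'finger_force': 0.0, 'gripper_width': 87.934}
scene {'fov_y': 57.47440580464461, 'cx': 256.5441087697319, 'cy': 186.3143635362013, 'extrinsics': array([[ 8.34456788e-01,  5.51048324e-01,  5.25489108e-03,
        -4.16055899e+02],
       [ 4.64435456e-01, -6.98101654e-01, -5.44934663e-01,
        -2.95153002e+02],
       [-2.96616885e-01,  4.57164987e-01, -8.38462044e-01,
         1.33026730e+03],
       [ 0.00000000e+00,  0.00000000e+00,  0.00000000e+00,
         1.00000000e+00]])}
top {'fov_y': 45.06698377240386, 'cx': 254.4814263635482, 'cy': 185.20373251717265, 'extrinsics': array([[-4.00064656e-02, -9.99184701e-01,  5.42358395e-03,
        -5.46104996e+01],
       [-9.78561025e-01,  3.80820518e-02, -2.02405724e-01,
         5.61814656e+02],
       [ 2.02034162e-01, -1.34048455e-02, -9.79286734e-01,
         1.61053982e+03],
       [ 0.00000000e+00,  0.00000000e+00,  0.00000000e+00,
         1.00000000e+00]])}
{'fov_y': 65.70646984690485, 'cx': 258.7416913912889, 'cy': 195.03156992744272, 'T_tool_cam': array([[-2.20457149e-04, -9.56773188e-01, -2.90835038e-01,
         8.11066800e+01],
       [ 9.99999592e-01, -4.65658814e-04,  7.73884778e-04,
        -5.02916525e-01],
       [-8.75862105e-04, -2.90834748e-01,  9.56772900e-01,
        -8.21673698e+01],
       [ 0.00000000e+00,  0.00000000e+00,  0.00000000e+00,
         1.00000000e+00]])}
```

View pics/top.png

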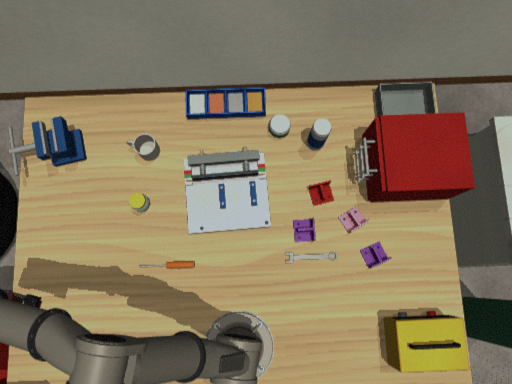

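View pics/scene.png

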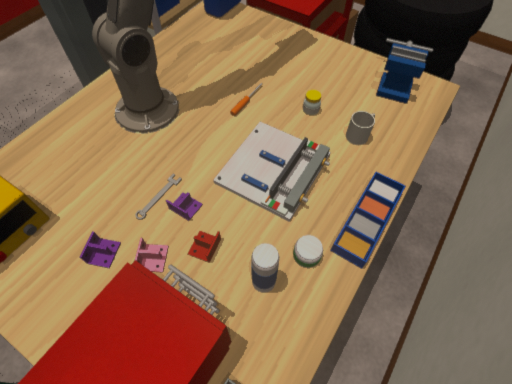

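Candidates for the bracket in the top view are red (320,193), purple (304,230), pink (351,219) and purple (375,255). The red toolbox at (420,155) only shares the colour. I choose red (320,193) and will check it in a crop and measure it.

```bash
cat > h.py <<'E'
import numpy as np,cv2
from bench import monitor, optics, job
from scipy.spatial.transform import Rotation as R
def cloud(n,p,d,obs=None):
    i=optics.camera_info(n);f=192/np.tan(np.radians(i['fov_y']/2))
    v,u=np.mgrid[:384,:512];x=(u-i['cx'])/f;y=(v-i['cy'])/f
    if n=='wrist':
        r=np.hypot(x,y)+1e-9;k=np.tan(r)/r;x=x*k;y=y*k
        T=np.eye(4);T[:3,:3]=R.from_quat(obs['orientation']).as_matrix();T[:3,3]=obs['position'];T=T@i['T_tool_cam']
    else: T=np.linalg.inv(i['extrinsics'])
    P=np.stack([x*d,y*d,d],-1)
    return P@T[:3,:3].T+T[:3,3]
def hsv(p): return cv2.cvtColor(p,cv2.COLOR_RGB2HSV)
E
python3 - <<'E'
from h import *
for n,box in [("top",(290,175,345,215)),("scene",(180,220,235,270))]:
    z=np.load(n+".npz");p,d=z['p'],z['d'];W=cloud(n,p,d)
    h=hsv(p);x0,y0,x1,y1=box
    m=np.zeros((384,512),bool);m[y0:y1,x0:x1]=1
    red=m&((h[...,0]<6)|(h[...,0]>174))&(h[...,1]>150)&(d>0)&(W[...,2]>3)
    Q=W[red];print(n,red.sum(),'med',np.median(Q,0).round(),Q.min(0).round(),Q.max(0).round())
    hi=Q[Q[:,2]>38];print(' high pts',len(hi));
    print(cv2.minAreaRect(Q[:,:2].astype(np.float32)))
    print(np.round(hi[::max(1,len(hi)//25)]).tolist())
    h_=h
    blue=(h[...,0]>100)&(h[...,0]<125)&(h[...,1]>120)&(W[...,2]>25)&(W[...,2]<50)&(W[...,0]>400)&(W[...,0]<750)&(abs(W[...,1])<200)
    nl,L,S,C=cv2.connectedComponentsWithStats(blue.astype(np.uint8))
    for k in range(1,nl):
        if S[k,4]>30:
            q=W[(L==k)&(W[...,2]>33)];print('blue',S[k],np.median(q,0).round(1),cv2.minAreaRect(q[:,:2].astype(np.float32)))
    bed=(abs(W[...,2]-20)<6)&(W[...,0]>350)&(W[...,0]<800)&(abs(W[...,1])<220)&(d>0)
    print('bed',cv2.minAreaRect(W[bed][:,:2].astype(np.float32)),np.median(W[bed],0))
    bar=(W[...,2]>62)&(W[...,2]<90)&(W[...,0]>450)&(W[...,0]<800)&(abs(W[...,1])<180)&(d>0)
    print('fence/housing',bar.sum(),cv2.minAreaRect(W[bar][:,:2].astype(np.float32)))
p=cv2.imread('pics/top.png')
a=cv2.resize(p[170:220,285:345],(480,400),interpolation=cv2.INTER_CUBIC)
q=cv2.imread('pics/scene.png');b=cv2.resize(q[215:275,175:230],(320,350),interpolation=cv2.INTER_CUBIC)
c=np.zeros((400,800,3),np.uint8);c[:,:480]=a;c[:350,480:]=b;cv2.imwrite('pics/c1.png',c)
E
```

```text
top 319 med [ 531. -318.   10.] [ 490. -363.    3.] [ 568. -277.   59.]
 high pts 90
((527.9135131835938, -320.57281494140625), (67.370361328125, 78.2920150756836), 11.954093933105469)
[[568.0, -346.0, 42.0], [563.0, -333.0, 50.0], [563.0, -345.0, 46.0], [559.0, -318.0, 53.0], [560.0, -330.0, 48.0], [556.0, -300.0, 51.0], [557.0, -311.0, 48.0], [558.0, -323.0, 41.0], [553.0, -285.0, 53.0], [554.0, -297.0, 44.0], [553.0, -307.0, 46.0], [553.0, -319.0, 45.0], [550.0, -281.0, 49.0], [551.0, -293.0, 44.0], [549.0, -318.0, 48.0], [547.0, -282.0, 44.0], [546.0, -322.0, 42.0], [542.0, -322.0, 43.0], [537.0, -320.0, 49.0], [534.0, -317.0, 49.0], [529.0, -316.0, 53.0], [528.0, -317.0, 42.0], [527.0, -327.0, 47.0], [523.0, -324.0, 46.0], [519.0, -323.0, 48.0], [516.0, -323.0, 44.0], [513.0, -320.0, 40.0], [511.0, -330.0, 48.0], [507.0, -329.0, 52.0], [504.0, -329.0, 51.0]]
blue [250 182   6  18  65] [539.7 -70.2  37.8] ((544.1806640625, -69.74651336669922), (63.747283935546875, 15.725387573242188), 2.422569513320923)
blue [219 184   6  24  88] [530.6  42.5  38.2] ((529.7025756835938, 43.340717
[... 1036 characters left out ...]
.0, -328.0, 51.0], [561.0, -335.0, 46.0], [564.0, -342.0, 51.0], [567.0, -342.0, 48.0], [567.0, -351.0, 51.0], [568.0, -356.0, 48.0]]
blue [266 153  12   9  43] [532.   40.6  38. ] ((532.0634765625, 41.68376922607422), (45.823123931884766, 12.839521408081055), 1.4362850189208984)
blue [248 178  13   8  45] [537.9 -71.9  38. ] ((537.7093505859375, -72.98967742919922), (42.272830963134766, 12.45858097076416), 4.6195478439331055)
bed ((587.6364135742188, -25.064804077148438), (356.5797119140625, 405.79901123046875), 2.8398001194000244) [510.72751227   8.24480194  19.94582529]
fence/housing 1026 ((663.3400268554688, -24.861343383789062), (159.466064453125, 374.4470520019531), 20.857345581054688)
```

View pics/c1.png

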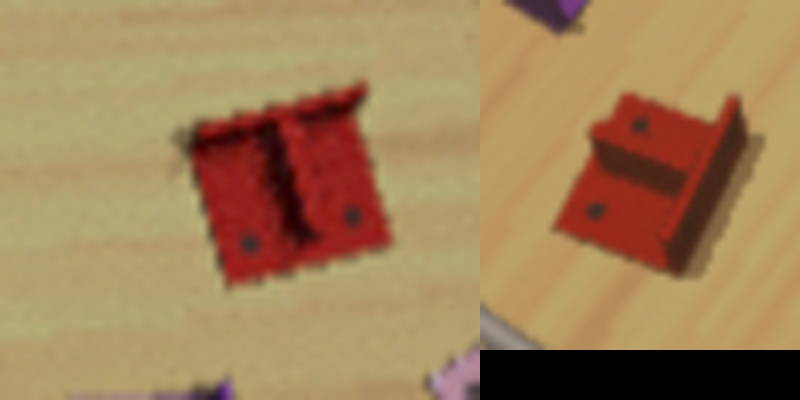

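The crop confirms it: a red bracket with a flange on the far side and a rib along its middle, centred near (529,-322) with yaw about +0.21. I'll turn and travel to a point over the jig, look, then go on to the bracket.

```bash
python3 -m creep '[[100,[-1,-1,0],-0.115],[100,[-1,-1,0],-0.115],[100,[-1,-1,0],0],[100,[-1,-1,0],0],[100,[-1,-1,0],0],[100,[-1,-1,0],0],[100,[-1,-1,0],0],[100,[-1,-1,0],0]]'
python3 -m creep '[[100,[-0.7,-1,0],0],[100,[0,-1,0],0],[100,[0,-1,0],0],[100,[0,-1,0],0],[100,[0,-1,0],0],[100,[0,-1,0],0],[100,[0,-1,0],0],[100,[0,-1,0],0]]'
python3 -m creep '[[100,[0,-1,0],0],[100,[0,-1,0],0],[100,[0,-1,0],0],[100,[0,-1,0],0],[100,[0,-1,0],0],[100,[0,-1,0],0],[100,[0,0,0],0],[100,[0,0,0],0]]'
python3 - <<'E'
from h import *
o=monitor.get_obs();p,d=optics.grab_frame("wrist");cv2.imwrite("pics/w1.png",p[:,:,::-1]);np.savez("w1.npz",p=p,d=d,pos=o['position'],q=o['orientation'])
print(o['position'],o['orientation'],o['joint_pos'],o['clock'])
E
```

```text
clock: 1.1
position: [432.4, 409.0, 302.3]
orientation: [-0.036, 0.999, -0.0, -0.0]
contact_force: [-0.2, 0.6, 0.4]
gripper_width: 87.7
finger_force: 0.0
clock: 2.1
position: [469.7, 171.2, 302.4]
orientation: [-0.036, 0.999, -0.0, -0.0]
contact_force: [0.2, 0.4, 0.9]
gripper_width: 87.6
finger_force: 0.0
clock: 3.1
position: [482.8, -6.4, 302.5]
orientation: [-0.037, 0.999, 0.0, -0.0]
contact_force: [-0.3, 0.5, -0.3]
gripper_width: 87.7
finger_force: 0.0
[482.82685517  -6.38640822 302.48521907] [-3.65202076e-02  9.99332878e-01  2.02545347e-04 -1.77114511e-04] [-0.35952069  0.15668943  0.27290919  2.01684269 -0.05135957  0.97471573
  1.58292376] 3.1
```

View pics/w1.png

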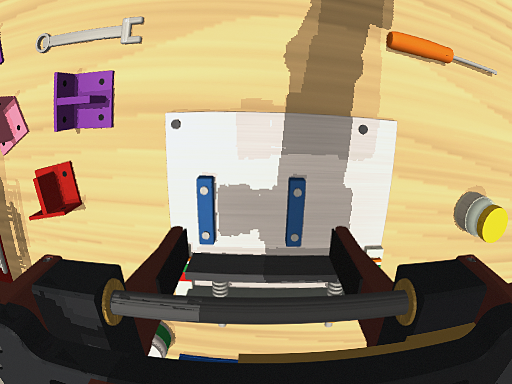

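The wrist view shows the bed at (280,180), the guides at (206,210) and (296,210), the fence front edge near row 255, and the red bracket at (55,190).

```bash
python3 - <<'E'
from h import *
z=np.load("w1.npz");p,d=z['p'],z['d'];W=cloud('wrist',p,d,dict(position=z['pos'],orientation=z['q']))
h=hsv(p);z_=W[...,2]
def sub(b):
    m=np.zeros((384,512),bool);m[b[1]:b[3],b[0]:b[2]]=1;return m&(d>0)
G=[]
for b in [(185,165,225,255),(275,165,315,255)]:
    m=sub(b)&(h[...,0]>95)&(h[...,0]<130)&(h[...,1]>100);q=W[m];zt=np.percentile(q[:,2],80);q=q[q[:,2]>zt-5]
    r=cv2.minAreaRect(q[:,:2].astype(np.float32));c=np.median(q,0);print('guide',len(q),zt,r);G.append(np.array(r[0]))
v=G[1]-G[0];print('mid',(G[0]+G[1])/2,'sep',np.hypot(*v),'yaw',np.arctan2(-v[0],v[1]))
m=sub((160,105,400,245))&(abs(z_-20)<4);q=W[m];print('bedz',np.median(q[:,2]))
# bed front edge (robot side): smallest x along columns
q=[]
for u in range(180,390,5):
    w=W[100:140,u][(np.abs(W[100:140,u,2]-20)<5)]
    if len(w): q.append(w[np.argmin(w[:,0]),:2])
q=np.array(q);f=np.polyfit(q[:,1],q[:,0],1);print('bed front slope',f,'yaw',-np.arctan(f[0]))
m=sub((195,235,325,285))&(abs(z_-75)<4);q=W[m];print('fence top n',m.sum())
e=[]
for u in range(200,325,3):
    w=W[235:285,u];w=w[np.abs(w[:,2]-75)<4]
    if len(w): e.append(w[np.argmin(w[:,0]),:2])
e=np.array(e);f=np.polyfit(e[:,1],e[:,0],1);print('fence front',f,'yaw',-np.arctan(f[0]),e[[0,-1]])
m=sub((20,150,95,230))&((h[...,0]<6)|(h[...,0]>174))&(h[...,1]>130)&(z_>3);q=W[m];print('br',q.min(0),q.max(0),cv2.minAreaRect(q[:,:2].astype(np.float32)))
hi=q[q[:,2]>35];print(len(hi));np.set_printoptions(suppress=True)
print(hi[::max(1,len(hi)//20)].round(0).tolist())
E
```

```text
guide 904 38.733222167622515 ((526.3072509765625, -69.03103637695312), (29.806354522705078, 104.36286163330078), 84.87344360351562)
guide 909 38.88509332065642 ((528.4336547851562, 42.88024139404297), (87.5575942993164, 19.5490665435791), 3.0077693462371826)
mid [527.37045288 -13.07539749] sep 111.93147763473083 yaw -0.01899851389022442
bedz 20.236760591498637
bed front slope [-4.99240946e-02  4.06896296e+02] yaw 0.04988267927715971
fence top n 1237
fence front [-5.03309542e-02  5.96387292e+02] yaw 0.05028851917617119 [[600.23935699 -70.21970314]
 [591.21495549  82.1845249 ]]
br [ 484.26558143 -367.17320044    3.08386965] [ 566.56725834 -275.17255089   51.73985307] ((526.1556396484375, -321.0814514160156), (68.9562759399414, 80.40415954589844), 12.190691947937012)
599
[[500.0, -322.0, 35.0], [504.0, -323.0, 42.0], [507.0, -327.0, 51.0], [513.0, -320.0, 40.0], [515.0, -320.0, 48.0], [519.0, -325.0, 50.0], [524.0, -317.0, 41.0], [527.0, -318.0, 45.0], [531.0, -319.0, 50.0], [538.0, -315.0, 36.0], [539.0, -314.0, 48.0], [542.0, -316.0, 51.0], [549.0, -313.0, 39.0], [548.0, -315.0, 52.0], [550.0, -311.0, 49.0], [554.0, -313.0, 42.0], [554.0, -314.0, 49.0], [555.0, -319.0, 51.0], [558.0, -330.0, 49.0], [559.0, -329.0, 50.0], [560.0, -319.0, 49.0]]
```

```bash
python3 -m creep '[[100,[0,0,0],-0.0885],[100,[0.1,-1,0],0],[100,[0.1,-1,0],0],[100,[0.1,-1,0],0],[100,[0.1,-1,0],0],[100,[0.1,-1,0],0],[100,[0.1,-1,0],0],[100,[0.1,-1,0.5],0]]'
python3 -m creep '[[100,[0.07,-1,0.8],0],[100,[0,-1,1],0],[100,[0,-1,1],0],[100,[0,-0.6,0.2],0],[100,[0,0,0],0],[100,[0,0,0],0]]'
cat > br.py <<'E'
from h import *
from scipy.optimize import least_squares
o=monitor.get_obs();p,d=optics.grab_frame("wrist");cv2.imwrite("pics/w2.png",p[:,:,::-1])
W=cloud('wrist',p,d,o);h=hsv(p);z=W[...,2]
c=np.array([527,-321])
m=((h[...,0]<6)|(h[...,0]>174))&(h[...,1]>130)&(d>0)&(np.hypot(W[...,0]-c[0],W[...,1]-c[1])<65)&(z>3)&(z<65)
q=W[m];print(len(q),q.min(0).round(1),q.max(0).round(1),cv2.minAreaRect(q[:,:2].astype(np.float32)))
top=q[q[:,2]>q[:,2].max()-8]
x=R.from_quat(o['orientation']).as_matrix()
yaw=np.arctan2(-x[1,0],-x[0,0]);print('tool',o['position'],yaw,o['clock'])
# rib top in tool-yaw frame
e=np.array([np.cos(yaw),np.sin(yaw)]);n=np.array([-e[1],e[0]])
t=(top[:,:2]-o['position'][:2])
a,b=t@e,t@n
print('ztop',np.median(top[:,2]))
r=(abs(b)<20)&(a<22);f=np.polyfit(a[r],b[r],1);print('rib n',r.sum(),'lat',f,'a',a[r].min(),'flange a',a.max())
E
python3 br.py
```

```text
clock: 4.15
position: [507.8, -216.6, 288.3]
orientation: [-0.107, 0.994, -0.0, 0.001]
contact_force: [-0.1, 0.6, -0.2]
gripper_width: 87.8
finger_force: 0.0
clock: 4.9
position: [527.9, -321.8, 198.8]
orientation: [-0.106, 0.994, 0.0, 0.001]
contact_force: [-0.1, 0.5, 0.1]
gripper_width: 88.0
finger_force: 0.0
7184 [ 484.3 -368.4    3.7] [ 567.6 -277.6   52.6] ((526.27783203125, -322.4133605957031), (69.69019317626953, 79.35218048095703), 12.24634838104248)
tool [ 527.93157801 -321.81286389  198.76320594] 0.21283066564897032 4.9
ztop 50.055557726189136
rib n 700 lat [-0.002858   -0.79258612] a -27.462416708932295 flange a 33.123986207856476
```

View pics/w2.png

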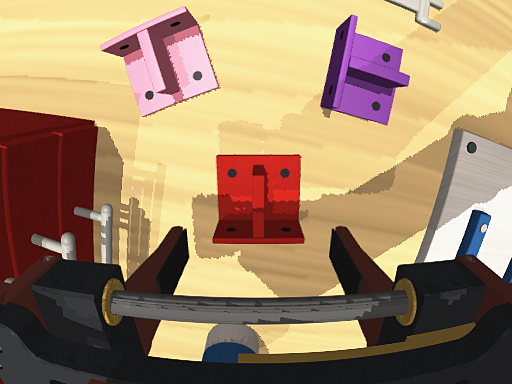

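The bracket is centred between the fingers at (260,200) and aligned. I'll lower and grip.

```bash
python3 -m creep '[[100,[0.05,-0.03,0.9],0],[100,[0,0,0.9],0],[100,[0,0,0.8],0],[100,[0,0,0.6],0],[100,[0,0,0.3],0],[100,[0,0,0],0],[0,[0,0,0],0],[0,[0,0,0],0]]' 50
python3 -m creep '[[0,[0,0,0],0],[0,[0,0,0],0],[0,[0,0,0],0]]'
```

```text
clock: 5.95
position: [526.2, -324.4, 93.4]
orientation: [-0.105, 0.994, -0.0, 0.001]
contact_force: [0.1, -0.0, 0.5]
gripper_width: 71.2
finger_force: 0.0
clock: 6.32
position: [525.9, -324.1, 92.7]
orientation: [-0.106, 0.994, -0.0, 0.0]
contact_force: [0.4, 0.1, -0.3]
gripper_width: 41.4
finger_force: 0.0
```

```bash
python3 -m creep '[[0,[0,0,0],0],[0,[0,0,0],0],[0,[0,0,0],0],[0,[0,0,0],0],[0,[0,0,0],0],[0,[0,0,0],0]]'
python3 -m creep '[[0,[0,0,-0.4],0],[0,[0,0,-0.8],0],[0,[0,0,-1],0],[0,[0,0,-1],0],[0,[0,0,0],0]]'
```

```text
clock: 7.08
position: [525.7, -323.5, 92.6]
orientation: [-0.106, 0.994, 0.001, -0.0]
contact_force: [-1.2, 4.1, 3.0]
gripper_width: 9.9
finger_force: 50.0
clock: 7.7
position: [526.6, -325.5, 190.8]
orientation: [-0.105, 0.994, -0.002, 0.002]
contact_force: [-0.8, -0.3, -6.4]
gripper_width: 9.5
finger_force: 50.0
```

```bash
python3 -m creep '[[0,[0,0,0],0.1025],[0,[0,0.5,0],0],[0,[0,1,0],0],[0,[0,1,0],0],[0,[-0.1,1,0],0],[0,[-0.1,1,0],0],[0,[-0.1,1,0],0],[0,[-0.1,1,0],0]]'
python3 -m creep '[[0,[-0.1,1,0],0],[0,[-0.1,1,0],0],[0,[-0.1,1,0],0],[0,[-0.1,0.6,0],0],[0,[-0.1,0.26,0],0],[0,[0,0,0],0],[0,[0,0,0],0],[0,[0,0,0],0]]'
python3 - <<'E'
from h import *
o=monitor.get_obs();p,d=optics.grab_frame("wrist");cv2.imwrite("pics/w3.png",p[:,:,::-1]);np.savez("w3.npz",p=p,d=d,pos=o['position'],q=o['orientation'])
W=cloud('wrist',p,d,o);h=hsv(p);z=W[...,2]
X=R.from_quat(o['orientation']).as_matrix();yaw=np.arctan2(-X[1,0],-X[0,0]);print(o['position'],yaw,R.from_quat(o['orientation']).apply([0,0,1]))
t=(W-o['position'])@X   # tool coords
red=((h[...,0]<6)|(h[...,0]>174))&(h[...,1]>130)&(d>0)&(np.abs(t[...,0])<60)&(np.abs(t[...,1])<60)&(t[...,2]>30)&(t[...,2]<110)
q=t[red];print('red tool',len(q),np.percentile(q,[0.5,50,99.5],axis=0).round(1),cv2.minAreaRect(q[:,:2].astype(np.float32)))
base=q[q[:,2]>80];print('base',np.percentile(base,[.5,50,99.5],axis=0).round(1),'slope z',np.linalg.lstsq(np.c_[base[:,:2],np.ones(len(base))],base[:,2],rcond=None)[0])
blue=(h[...,0]>95)&(h[...,0]<130)&(h[...,1]>100)&(d>0)&(abs(z-38)<4)&(abs(W[...,0]-531)<60)&(abs(W[...,1]+14)<85)
n,L,S,C=cv2.connectedComponentsWithStats(blue.astype(np.uint8))
for k in range(1,n):
    if S[k,4]>60: print(S[k],cv2.minAreaRect(W[L==k][:,:2].astype(np.float32)))
E
```

```text
clock: 8.7
position: [527.1, -126.6, 187.7]
orientation: [-0.028, 1.0, 0.0, -0.001]
contact_force: [0.2, 0.1, -7.3]
gripper_width: 9.9
finger_force: 50.0
clock: 9.7
position: [537.0, -13.5, 188.7]
orientation: [-0.024, 1.0, -0.0, -0.0]
contact_force: [0.5, -1.1, -5.7]
gripper_width: 10.0
finger_force: 50.0
[537.00063041 -13.50716006 188.65972502] 0.048914238214684214 [-4.77286684e-05 -3.94379041e-04 -9.99999921e-01]
red tool 9977 [[-33.6 -39.2  32.5]
 [ 13.1   0.1  86.1]
 [ 34.   39.2  90.2]] ((-0.7517356872558594, 0.05558013916015625), (70.0837631225586, 79.99735260009766), 0.004629608243703842)
base [[-20.4 -39.3  83.1]
 [ 15.6   0.2  86.4]
 [ 34.   39.3  90.4]] slope z [ 6.57425240e-03 -2.32605550e-04  8.63626724e+01]
[ 315  147   26  102 1478] ((528.9102172851562, 43.35970687866211), (89.59454345703125, 20.224990844726562), 4.45481014251709)
[ 177  148   26  101 1431] ((534.5655517578125, -69.97367095947266), (89.52163696289062, 19.592864990234375), 3.457226276397705)
```

View pics/w3.png

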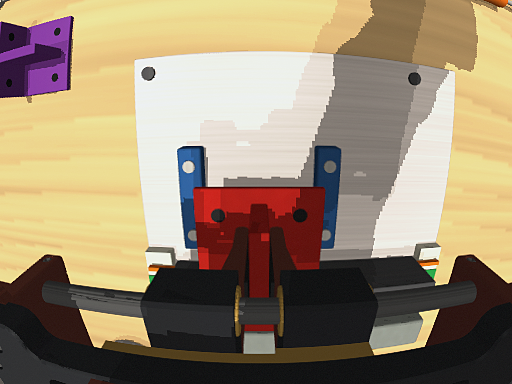

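The bracket sits square between the guides (190,200) and (327,200), centred within 1 mm. I'll lower it gently.

```bash
python3 -m creep '[[0,[0,0.015,0.7],0],[0,[0,0,0.8],0],[0,[0,0,0.6],0],[0,[0,0,0.25],0],[0,[0,0,0.1],0],[0,[0,0,0],0],[0,[0,0,0],0]]'
```

```text
clock: 10.62
position: [537.5, -11.9, 115.8]
orientation: [-0.025, 1.0, 0.0, 0.001]
contact_force: [-0.4, 0.1, -6.1]
gripper_width: 9.7
finger_force: 50.0
```

```bash
python3 -m creep '[[0,[0,-0.03,0.05],0],[0,[0,0,0.03],0],[0,[0,0,0],0],[0,[0,0,0],0]]'; python3 -m creep '[[0,[0,0,0.03],0],[0,[0,0,0],0],[0,[0,0,0],0]]'
```

```text
clock: 11.12
position: [537.1, -12.8, 112.7]
orientation: [-0.025, 1.0, 0.0, -0.0]
contact_force: [0.3, 0.1, -7.2]
gripper_width: 9.2
finger_force: 50.0
clock: 11.5
position: [537.2, -12.8, 112.5]
orientation: [-0.025, 1.0, 0.0, 0.0]
contact_force: [-3.1, 0.5, 6.0]
gripper_width: 9.6
finger_force: 50.0
```

Seated on the bed, with upward force. Next I slide forward to just short of the fence and note the friction.

```bash
python3 -m creep '[[0,[0,0,0],0],[0,[-0.1,0,0],0],[0,[-0.15,0,0],0],[0,[-0.15,0,0],0],[0,[-0.15,0,0],0],[0,[-0.1,0,0],0]]'; python3 -m creep '[[0,[0,0,0],0],[0,[0,0,0],0]]'
```

```text
clock: 12.25
position: [549.2, -12.8, 112.7]
orientation: [-0.024, 1.0, 0.001, -0.008]
contact_force: [-24.9, 0.3, 31.1]
gripper_width: 10.1
finger_force: 50.0
clock: 12.5
position: [552.5, -12.6, 112.5]
orientation: [-0.025, 1.0, 0.001, -0.004]
contact_force: [-17.0, -0.3, 23.0]
gripper_width: 9.7
finger_force: 50.0
```

```bash
python3 -m creep '[[0,[-0.1,0,0],0],[0,[-0.1,0,0],0],[0,[-0.1,0,0],0],[0,[-0.1,0,0],0],[0,[0,0,0],0],[0,[0,0,0],0]]'
python3 -m creep '[[0,[-0.1,0,0],0],[0,[-0.1,0,0],0],[0,[0,0,0],0],[0,[0,0,0],0]]'
```

```text
clock: 13.25
position: [567.2, -11.9, 112.1]
orientation: [-0.025, 1.0, 0.0, -0.002]
contact_force: [-9.2, -0.8, 9.3]
gripper_width: 9.7
finger_force: 50.0
clock: 13.75
position: [568.3, -11.9, 112.4]
orientation: [-0.025, 1.0, 0.001, -0.007]
contact_force: [-27.4, -1.2, 31.9]
gripper_width: 9.6
finger_force: 50.0
```

Too much downward load gives stick-slip, so I'll ease up slightly.

```bash
python3 -m creep '[[0,[0,0,-0.03],0],[0,[0,0,0],0],[0,[0,0,0],0]]'
```

```text
clock: 14.12
position: [569.3, -11.9, 112.4]
orientation: [-0.025, 1.0, 0.0, -0.006]
contact_force: [-19.9, -1.0, 17.8]
gripper_width: 9.7
finger_force: 50.0
```

```bash
python3 -m creep '[[0,[0,0,-0.03],0],[0,[0,0,0],0],[0,[0,0,0],0]]'
```

```text
clock: 14.5
position: [572.5, -11.5, 112.4]
orientation: [-0.025, 1.0, -0.0, -0.002]
contact_force: [-4.7, -1.6, -4.5]
gripper_width: 9.8
finger_force: 50.0
```

```bash
python3 -m creep '[[0,[-0.07,0,0.005],0],[0,[-0.07,0,0],0],[0,[-0.06,0,0],0],[0,[0,0,0],0],[0,[0,0,0],0],[0,[0,0,0],0]]'
python3 - <<'E'
from h import *
o=monitor.get_obs();print(o['position'],o['contact_force'],R.from_quat(o['orientation']).apply([0,0,1]))
c=np.zeros((560,800,3),np.uint8)
p,d=optics.grab_frame("top");W=cloud('top',p,d);a=p[145:190,178:278];c[:270,:600]=cv2.resize(a,(600,270),interpolation=cv2.INTER_CUBIC)
s,ds=optics.grab_frame("scene");b=s[125:220,210:335];c[270:,:381]=cv2.resize(b,(381,290),interpolation=cv2.INTER_CUBIC)
o=monitor.get_obs();w,dw=optics.grab_frame("wrist");c[270:,390:776]=cv2.resize(w,(386,290))
cv2.imwrite('pics/c4.png',c[:,:,::-1])
np.savez("f.npz",p=p,d=d,s=s,ds=ds,w=w,dw=dw)
E
```

```text
clock: 15.25
position: [577.9, -11.3, 112.4]
orientation: [-0.025, 1.0, -0.0, -0.003]
contact_force: [-8.9, -0.9, -0.4]
gripper_width: 10.3
finger_force: 50.0
[577.93133029 -11.25175083 112.37261406] [-8.90319154 -0.9396253  -0.36349958] [-6.12464224e-03 -4.73683091e-04 -9.99981132e-01]
```

View pics/c4.png

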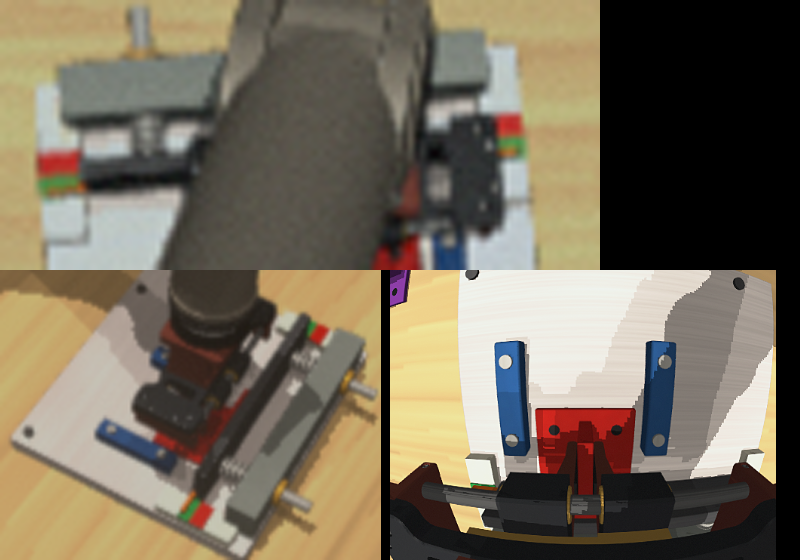

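The fence has moved with its pointers in the green zones. I'll measure the travel by comparing the fence's depth points with the starting pictures.

```bash
cat > tr.py <<'E'
from h import *
th=0.050;e=np.array([np.cos(th),np.sin(th)]);n=np.array([-e[1],e[0]]);g=np.array([531.7,-13.3])
def fen(nm,p,d):
    W=cloud(nm,p,d);q=W[...,:2]-g;a=q@e;b=q@n
    dark=(p.max(-1)<75)&(d>0)&(W[...,2]>68)&(W[...,2]<80)&(a>50)&(a<115)
    out=[]
    for lo,hi in [(-120,-95),(-95,-70),(-70,-50),(50,70),(70,95),(95,130)]:
        m=dark&(b>lo)&(b<hi);out.append((int(m.sum()),round(float(np.median(a[m])),1) if m.sum()>8 else None))
    return out
def pts(nm,p,d):
    W=cloud(nm,p,d);h=hsv(p);q=W[...,:2]-g;a=q@e;b=q@n
    r={}
    for c,(l,u) in dict(orange=(7,22),green=(45,85)).items():
        for s in(-1,1):
            m=(h[...,0]>=l)&(h[...,0]<=u)&(h[...,1]>(170 if c=='orange' else 90))&(a>40)&(a<120)&(abs(b*s+0)>90)&(b*s>0)&(abs(b)<190)&(W[...,2]>15)&(W[...,2]<90)
            r[c,s]=(int(m.sum()),a[m].mean().round(1) if m.any() else 0,W[...,2][m].mean().round(0) if m.any() else 0)
    return r
if __name__=='__main__':
    f=np.load('f.npz');t=np.load('top.npz');s=np.load('scene.npz')
    for nm,A,B in [('top',(t['p'],t['d']),(f['p'],f['d'])),('scene',(s['p'],s['d']),(f['s'],f['ds']))]:
        for x in (A,B): print(nm,fen(nm,*x),pts(nm,*x))
E
python3 tr.py
```

```text
top [(0, None), (8, None), (12, 69.7), (15, 69.4), (21, 69.9), (28, 69.8)] {('orange', -1): (0, 0, 0), ('orange', 1): (0, 0, 0), ('green', -1): (17, np.float64(87.4), np.float64(33.0)), ('green', 1): (15, np.float64(87.0), np.float64(32.0))}
top [(0, None), (0, None), (1, None), (0, None), (0, None), (25, 84.4)] {('orange', -1): (1, np.float64(84.3), np.float64(33.0)), ('orange', 1): (1, np.float64(83.2), np.float64(38.0)), ('green', -1): (6, np.float64(90.0), np.float64(32.0)), ('green', 1): (6, np.float64(88.8), np.float64(34.0))}
scene [(0, None), (12, 74.7), (19, 77.4), (15, 77.4), (18, 76.2), (24, 76.3)] {('orange', -1): (2, np.float64(81.9), np.float64(35.0)), ('orange', 1): (2, np.float64(94.8), np.float64(34.0)), ('green', -1): (20, np.float64(87.0), np.float64(33.0)), ('green', 1): (18, np.float64(87.1), np.float64(33.0))}
scene [(0, None), (13, 89.1), (25, 88.7), (20, 88.9), (22, 90.1), (23, 90.5)] {('orange', -1): (6, np.float64(88.2), np.float64(38.0)), ('orange', 1): (2, np.float64(94.6), np.float64(34.0)), ('green', -1): (13, np.float64(89.0), np.float64(33.0)), ('green', 1): (10, np.float64(91.2), np.float64(43.0))}
```

Travel is about 14.7 mm, which agrees with 8.9 N. It needs roughly 5.5 mm more.

```bash
python3 -m creep '[[0,[-0.07,0,0],0],[0,[-0.07,0,0],0],[0,[-0.05,0,0],0],[0,[0,0,0],0],[0,[0,0,0],0],[0,[0,0,0],0],[0,[0,0,0],0]]'
python3 - <<'E'
from tr import *
o=monitor.get_obs();print(o['position'],o['contact_force'],R.from_quat(o['orientation']).apply([0,0,1]))
for nm in ('top','scene'):
    p,d=optics.grab_frame(nm);print(fen(nm,p,d),pts(nm,p,d))
E
```

```text
clock: 16.27
position: [582.7, -11.0, 112.3]
orientation: [-0.025, 1.0, -0.0, -0.004]
contact_force: [-12.9, -2.2, 3.2]
gripper_width: 9.4
finger_force: 50.0
[582.68222212 -11.02440842 112.32608657] [-12.89551147  -2.16417193   3.22892734] [-8.24940445e-03 -2.77562684e-04 -9.99965935e-01]
[(0, None), (0, None), (0, None), (0, None), (0, None), (27, 88.3)] {('orange', -1): (3, np.float64(92.1), np.float64(35.0)), ('orange', 1): (8, np.float64(88.6), np.float64(38.0)), ('green', -1): (6, np.float64(85.1), np.float64(31.0)), ('green', 1): (6, np.float64(84.6), np.float64(32.0))}
[(0, None), (17, 93.8), (24, 93.7), (19, 94.0), (23, 95.2), (25, 94.5)] {('orange', -1): (7, np.float64(89.5), np.float64(39.0)), ('orange', 1): (1, np.float64(94.2), np.float64(30.0)), ('green', -1): (5, np.float64(86.4), np.float64(33.0)), ('green', 1): (0, 0, 0)}
```

```bash
python3 -m creep '[[0,[-0.03,0,-0.015],0],[0,[0,0,0],0],[0,[0,0,0],0],[0,[0,0,0],0],[0,[0,0,0],0],[0,[0,0,0],0]]'
python3 - <<'E'
from tr import *
for k in range(2):
  o=monitor.get_obs();print(o['clock'],o['position'],o['contact_force'],R.from_quat(o['orientation']).apply([0,0,1]))
  for nm in ('top','scene'):
    p,d=optics.grab_frame(nm);print(fen(nm,p,d))
    if k==0:
        a=p[145:190,178:278] if nm=='top' else p[125:220,210:335]
        cv2.imwrite(f'pics/e_{nm}.png',cv2.resize(a,None,fx=5,fy=5,interpolation=cv2.INTER_CUBIC)[:,:,::-1])
E
```

```text
clock: 17.12
position: [582.9, -11.0, 112.4]
orientation: [-0.025, 1.0, -0.0, -0.005]
contact_force: [-12.6, -1.2, 1.4]
gripper_width: 9.9
finger_force: 50.0
17.125 [582.93896767 -11.02319063 112.37365081] [-12.59262885  -1.1639079    1.43612304] [-9.78411400e-03 -3.58765551e-04 -9.99952070e-01]
[(0, None), (0, None), (0, None), (0, None), (0, None), (26, 89.7)]
[(0, None), (17, 93.7), (27, 93.1), (19, 93.1), (22, 94.6), (28, 95.0)]
17.225 [582.93640822 -11.01657143 112.3900913 ] [-11.97731265  -1.42785083   1.06143847] [-9.73327594e-03 -3.26932413e-04 -9.99952577e-01]
[(0, None), (0, None), (0, None), (0, None), (0, None), (32, 89.4)]
[(0, None), (18, 94.0), (22, 94.2), (20, 93.8), (21, 94.6), (26, 95.4)]
```

View pics/e_scene.png

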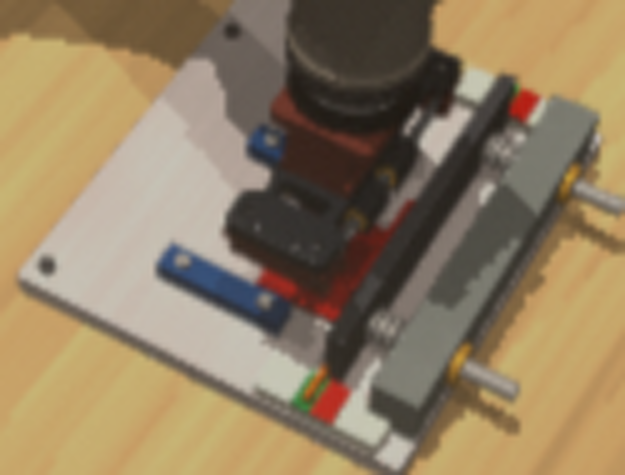

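Pointers are inside the green on both sides with travel about 19 mm. One last small nudge to reach the middle, then settle.

```bash
python3 -m creep '[[0,[-0.03,0,0.01],0],[0,[0,0,0],0],[0,[0,0,0],0],[0,[0,0,0],0],[0,[0,0,0],0],[0,[0,0,0],0],[0,[0,0,0],0],[0,[0,0,0],0]]'
python3 - <<'E'
from tr import *
o=monitor.get_obs();print(o['clock'],o['position'],o['contact_force'],R.from_quat(o['orientation']).apply([0,0,1]))
for nm in ('top','scene'):
    p,d=optics.grab_frame(nm);print(fen(nm,p,d))
w0=monitor.get_obs();w,dw=optics.grab_frame('wrist');W=cloud('wrist',w,dw,w0);h=hsv(w)
m=((h[...,0]<6)|(h[...,0]>174))&(h[...,1]>130)&(dw>0)&(np.hypot(W[...,0]-583,W[...,1]+11)<60)&(W[...,2]<35)&(W[...,2]>18)
q=W[m];print(len(q),np.median(q,0),'slope',np.linalg.lstsq(np.c_[q[:,:2],np.ones(len(q))],q[:,2],rcond=None)[0],cv2.minAreaRect(q[:,:2].astype(np.float32)))
E
```

```text
clock: 18.32
position: [583.4, -11.0, 112.4]
orientation: [-0.025, 1.0, 0.0, -0.005]
contact_force: [-15.5, -0.3, 7.6]
gripper_width: 9.4
finger_force: 50.0
18.325 [583.38672503 -10.99659623 112.3998656 ] [-15.54898535  -0.31076711   7.63747096] [-1.07376869e-02 -7.29654635e-05 -9.99942347e-01]
[(0, None), (0, None), (1, None), (0, None), (0, None), (25, 89.6)]
[(0, None), (14, 93.5), (24, 94.5), (18, 94.5), (23, 95.0), (24, 95.2)]
7775 [565.40455595 -12.31814321  26.91437725] slope [-1.09677213e-02  1.67333585e-04  3.31430172e+01] ((574.4549560546875, -11.320747375488281), (58.01659393310547, 79.85567474365234), 2.925884246826172)
```

```bash
python3 -m creep '[[0,[0,0,-0.02],0],[0,[0,0,0],0],[0,[0,0,0],0],[0,[0,0,0],0],[0,[0,0,0],0],[0,[0,0,0],0],[0,[0,0,0],0],[0,[0,0,0],0]]'
python3 - <<'E'
from tr import *
o=monitor.get_obs();print(o['clock'],o['position'],o['contact_force'],R.from_quat(o['orientation']).apply([0,0,1]))
for nm in ('top','scene'):
    p,d=optics.grab_frame(nm);print(fen(nm,p,d))
E
```

```text
clock: 19.48
position: [583.4, -11.0, 112.4]
orientation: [-0.025, 1.0, -0.0, -0.005]
contact_force: [-13.2, -1.5, 0.3]
gripper_width: 9.8
finger_force: 50.0
19.475 [583.37510788 -10.97612327 112.44870505] [-13.20488731  -1.52557333   0.27449229] [-1.07909571e-02 -3.69366781e-04 -9.99941708e-01]
[(0, None), (0, None), (1, None), (0, None), (0, None), (29, 90.7)]
[(0, None), (17, 94.4), (23, 94.6), (19, 94.2), (22, 94.8), (23, 95.7)]
```

```bash
python3 -c "
from bench import job
print(job.hand_in())"
```

```text
the job is handed in; nothing more can be done
None
```

I handed the job in with the red bracket still gripped on the bed between the guides, pressing the fence at about 12–13 N (travel about 19.5 mm, pointers in the green zones); it is pitched about 0.6° nose-down, so the heel sits under 1 mm off the bed.

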